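# Free the seized lock knob and draw a blank from the magazine

## Task

The lock knob of the blank magazine has seized: grip its wing, break it loose with a short firm anticlockwise twist (seen from above) and turn it on to its stop, so that the pin in front of the blanks drops. Only then draw the bottom brass blank straight out through the mouth, and lay it (do not drop it) flat on the middle of the square steel bench block, and let go. Leave the other three blanks in the magazine and the knob open.

Things in the scene. Friction and masses are not known exactly. Their poses are not given: they have to be found in the camera images.
- magazine: Grey-painted steel magazine, screwed to the bench (does not move). Origin on the bench under the middle of its chamber; x points from the mouth to the back, z up; blanks leave toward -x. Outside the chamber spans x -54.5 to 54.5, y -22.5 to 22.5 mm, wall tops at z = 62 mm, open above; the foot is 8 mm high. The lock post stands at x = -85, y = -85 mm
- magazine_chamber (a point): Middle of the chamber's bed: x 0, y 0, z 30 mm in the magazine's frame, same axes. Inside the chamber measures 99 (x) x 35 (y) mm, walls 5 mm thick. (Mind the dark boom arm fixed over the right rear of the bench: its lower edge runs 350 mm up from x 0.50, y -0.32 to x 0.61, y -0.12 m; keep the arm on the robot side of it)
- magazine_mouth (a point): Middle of the mouth, x -54.5, z 33 mm in the magazine's frame. The mouth is 9 mm high (z 30 to 39 mm), so only one 6 mm blank passes. Before it only a rib 16 mm wide (y -8 to 8 mm, to x = -112.5 mm, top z = 30 mm) supports the blank, so fingers can pass on both sides of the rib
- knob_grip (a point): Centre of the wing of the lock knob, on its vertical axis, 64 mm above the bench. The wing is an upright dark steel bar 50 mm long (this point's x axis), 14 mm thick (y) and 22 mm high (11 mm up and down from here) on a 30 mm disc. The point turns with the knob; at the start its axes are the magazine's
- lock_knob (a joint): Angle of the lock knob, rad: 0 locked (start, seized), grows anticlockwise seen from above, stop at 1.5. Takes about 0.35 N m to start; the torque falls to half by 0.2 rad and to 0.03 N m beyond 0.5 rad, then it turns freely. It stays where it is left, and drives the pin down 9.5 mm per rad
- pin_top (a point): Top of the steel lock pin, 10 mm in diameter, which stands 11 mm out of the rib's top (x = -95.5 mm, y = 0 in the magazine's frame) 2.5 mm before the bottom blank while locked; below the rib's top once the knob is past 1.2 rad. Pulling a blank against it does not move it
- blank_1: The bottom blank: plain brass plate 96 (x) x 32 (y) x 6 (z) mm, 0.16 kg. Origin at the centre of its underside, x along its length. At the start it lies on the bed, 40 mm farther toward -x than the others, so its front end sticks 33.5 mm out of the mouth; its axes are those of the magazine
- blank_2: Same kind of blank, number 2 from the bottom, wholly in the chamber, resting on the one below; origin at the centre of its underside. It sinks by 6 mm when the bottom one is gone
- blank_3: Same kind of blank, number 3 from the bottom, wholly in the chamber, resting on the one below; origin at the centre of its underside. It sinks by 6 mm when the bottom one is gone
- blank_4: Same kind of blank, number 4 from the bottom, wholly in the chamber, resting on the one below; origin at the centre of its underside. It sinks by 6 mm when the bottom one is gone
- block: Steel bench block, a plain square plate 92 x 100 x 22 mm lying on the bench, heavy (does not move). Origin at the centre of its underside; its top is 22 mm above

How it is judged:
By the outcome, as a careful person would: the job done as asked, in the order asked, and still so for the second after the job is handed in, with the robot touching nothing.
It also fails if it takes over 48 s, if anything falls off the work surface, if the arm or the gripper's body presses on something with over 40 N, if the wrist force passes 120 N, or if a joint passes its speed limit or range.

## Robot

A 6-joint arm with a two-finger parallel gripper is mounted at the origin on a cart in front of the work surface, level with it; the furniture and walls round the work are solid. World frame = base frame: x ahead of the robot, y to its left, z up, the work surface at z = 0. Lengths are in mm, angles in degrees, forces in N, time in s.
With the tool pointing down it reaches from about 350 to 850 mm from the base axis. Payload 8.1 kg.
Tool frame: the origin (TCP) lies between the finger pads; the fingertips stand 25 mm ahead of it and the grasp point (between the pads) lies 6 mm ahead of it (r.tcp_to_tips is the distance from the TCP to the fingertips, in mm); z points along the fingers, y is the line along which they close (so a half turn about z gives the same grasp; the last joint's range is limited). The gripper opens to 85 mm and grips with 20 to 120 N. Pads are 22 mm wide; open, the fingers measure 114 mm over their backs; the gripper's body (76 mm by 85 mm) begins 54 mm behind the grasp point. The pads swing forward as they close: fully open they stand 13 mm farther back than shut.
Start: joints at [-72.846, 7.471, 85.268, -0, 87.261, -4.893], TCP at [225.244, -556.121, 256.292] pointing down, gripper open.
Joint ranges: [-169.43, 169.43], [-51.17, 129.36], [1.28, 143.12], [-76.62, 256.62], [0, 156.53], [-152.29, 152.29]. Speed limits (degrees/s): [136.94, 136.94, 159.86, 180, 180, 180].

## Interface

Orientations are given as [roll, pitch, yaw] about the fixed x, y, z axes, in that order (R = Rz(yaw) Ry(pitch) Rx(roll)).
In Python, from bench import r gives the robot as it stands.
- The arm moves only by the tool apply_moves, never from a script. Its arguments are lists of equal length, an entry for each row: "angular": the turn, a rotation vector about the world's x, y, z in units of 8 degrees (1.0 is 8 degrees), a list of three; "travel": the shift along the world's x, y, z in units of 40 mm (1.0 is 40 mm), a list of three; "jaw": the opening, from 0 (shut) to 1 (fully open). A call has 1 to 20 rows; each row shifts and turns the commanded pose from where the row before left it; what a row does not reach is not made up. A row lasts 1/8 s, in which the tool goes at most 62.5 mm and 10.7 degrees, less where a joint would pass 70% of its speed; a pose out of reach is approached as far as the arm can. A call is refused whole if a number of a shift passes 1 or a number of a turn 1, either way. A call with a gripper value outside its range is refused whole. The fingers move at their own pace and stop on an object; "force" is the grip in N (left out, the last holds). Time passes only in rows, so rows that do not move let the fingers close. It gives the time, the measured TCP pose, the force, the opening and the grip force at its end, in the units of the state.
- r.sense(): the state, without advancing time (a new reading comes with each control period).
- r.snapshot(name): name is "scene" or "top" or "wrist"; returns a dict with "color" (400x640x3 uint8, red, green, blue), "fx", "fy", "cx", "cy" (pixels), "R" (3x3) and "t" (3): a world point X has camera coordinates R X + t; the wrist camera has in their place "mount" (4x4, takes a point from camera to tool coordinates, whose origin is the TCP and whose axes are the flange's). Camera axes: x right, y down, z forward; pixel columns grow to the right and rows downward; lengths in mm; the calibration is good to about 2 mm. A picture is of the moment at which its call begins: read the wrist's pose just before it. There is no depth.
- r.hand_in(): hands the job in; it is judged then, once.
The state is a dict: "time": time; "joint_pos": joint angles; "qd": joint speeds; "joint_efforts": joint torques, N m; "tool_pos": TCP position; "tcp_rot": TCP orientation; "ft_force": force on the tool from outside, world axes, zero at the start; "wrist_torque": the same for the moment, N m; "finger_gap": finger opening in mm; "grip_force": force on a finger pad.
Only numpy, scipy, OpenCV 4.12 (cv2) and the standard library are available. Lean on these libraries where they do the work, as an engineer would, in place of code of your own. Each camera call takes 0.05 s, during which the arm holds its last target. There are 200 camera calls.

## Working session

There is one attempt and no reset: what is moved stays moved. The work goes in short steps, Python scripts to look and compute and a tool call to move; the robot and the scene stay as the last step left them, time stands still between calls to the robot, and variables do not carry over. Pictures are saved under pics/ and viewed, at most 10 in all, crops included, and the job is handed in when it is done.

Besides the shell and the picture viewer there is one more tool, called as name(argument=value, ...), one argument or row to a line, values as JSON. apply_moves: Moves the arm, as the interface text tells. Its arguments: {"type":"object","properties":{"angular":{"type":"array"},"travel":{"type":"array"},"jaw":{"type":"array"},"force":{"type":"number"}},"required":["angular","travel","jaw"]}

```bash
mkdir -p pics
python3 - <<'E'
from bench import r
import cv2
for n in("scene","top"):
    s=r.snapshot(n); cv2.imwrite(f"pics/{n}0.png",s["color"][:,:,::-1])
    print(n,s["fx"],s["fy"],s["cx"],s["cy"],s["R"],s["t"])
st=r.sense();print(st["time"],st["tcp_rot"],st["tool_pos"],r.tcp_to_tips)
E
```

```text
scene 516.219210310382 516.219210310382 321.1270812708569 189.70196337660997 [[-0.50148799 -0.86502982  0.01527089]
 [-0.6686358   0.37630955 -0.64134022]
 [ 0.54903184 -0.33183509 -0.76710463]] [407.99289508 324.45846649 660.04970631]
top 443.87538534490324 443.87538534490324 324.2447509183321 190.22708608095274 [[-0.01183493 -0.99989665 -0.00816248]
 [-0.98737413  0.01297548 -0.15787326]
 [ 0.15796285  0.006191   -0.98742565]] [154.87208033 534.46183313 827.51608318]
0.1 [-1.79902916e+02 -8.21139829e-03  2.20495612e+01] [ 225.11263707 -555.66895002  255.34122713] 25.0
```

View pics/top0.png

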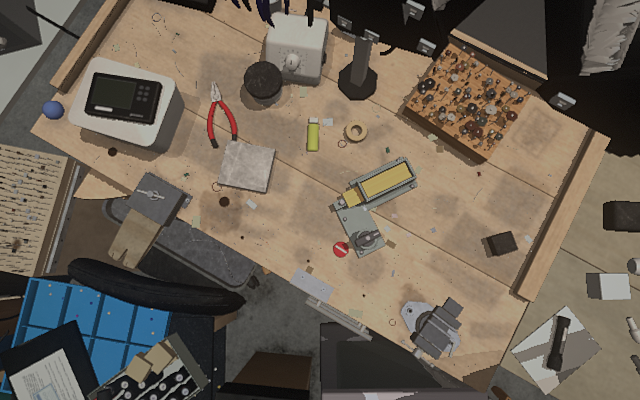

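View pics/scene0.png

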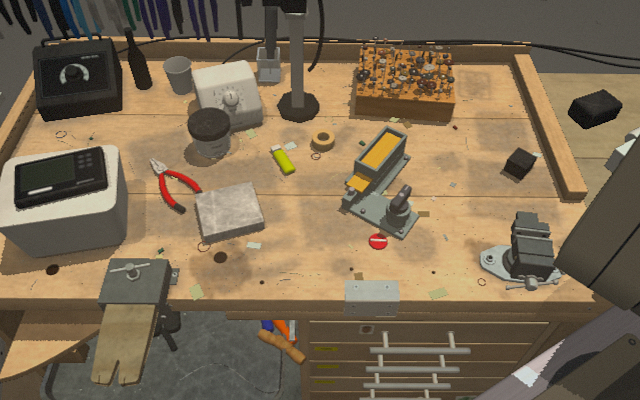

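The top view shows the magazine's blanks at about (388,180), the knob at (368,238) and the block at (247,166). The scene view agrees. Next I'll enlarge both areas.

Run:
```python
import cv2,numpy as np
a=cv2.imread("pics/top0.png");b=cv2.imread("pics/scene0.png")
f=lambda i,x,y,w,h,k:cv2.resize(i[y:y+h,x:x+w],None,fx=k,fy=k,interpolation=cv2.INTER_CUBIC)
A=f(a,325,150,100,110,5) # 500x550
B=f(a,210,130,75,70,4) #300x280
C=f(b,335,120,100,90,3) #300x270
cv2.imwrite("pics/crop1.png",np.hstack([A,np.vstack([B,C])]))
```

```text
(no output)
```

View pics/crop1.png

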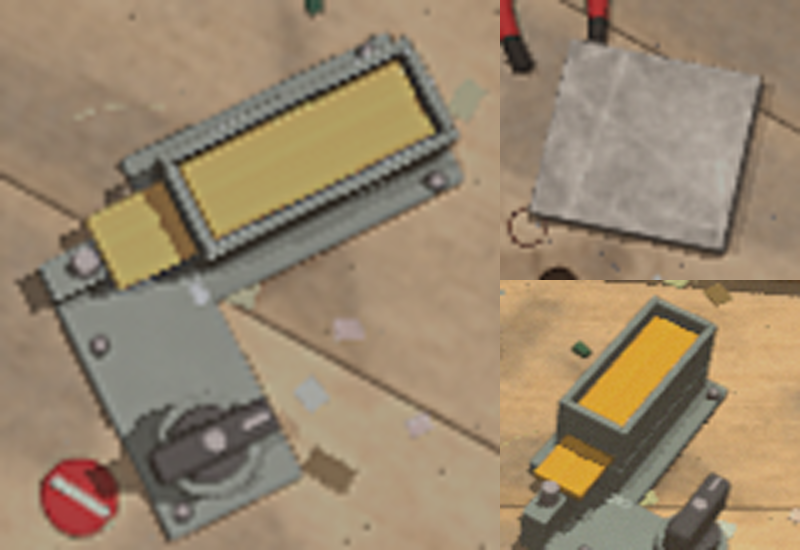

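The enlarged crop shows the chamber wall corners at crop (162,160), (212,258), (458,138), (405,38). The blank's front end is at (88,215)-(122,290), the pin at (85,258) and the wing centre at (215,438). The block corners are at (568,42), (762,78), (722,250), (532,213).

```bash
cat > h.py <<'E'
import numpy as np
from scipy.optimize import least_squares
from bench import r
def proj(s,X):
    c=np.asarray(X)@np.array(s["R"]).T+np.array(s["t"]); return np.c_[s["fx"]*c[:,0]/c[:,2]+s["cx"],s["fy"]*c[:,1]/c[:,2]+s["cy"]]
def place(p,L):
    L=np.asarray(L,float);c,s=np.cos(p[2]),np.sin(p[2])
    return np.c_[p[0]+c*L[:,0]-s*L[:,1],p[1]+s*L[:,0]+c*L[:,1],L[:,2]]
def fit(s,L,uv,p0):
    q=least_squares(lambda p:(proj(s,place(p,L))-uv).ravel(),p0,x_scale=[100,100,1],loss='soft_l1')
    return q.x,(proj(s,place(q.x,L))-uv).round(1)
E
python3 - <<'E'
from h import *
s=r.snapshot("top")
L=[(-54.5,22.5,62),(-54.5,-22.5,62),(54.5,-22.5,62),(54.5,22.5,62),(-88,16,36),(-88,-16,36),(-95.5,0,41),(-85,-85,75)]
uv=np.array([(162,160),(212,258),(458,138),(405,38),(88,215),(122,290),(85,258),(215,438)])/5+[325,150]
p,e=fit(s,L,uv,[550,-150,-1.1]);print(p[:2],np.degrees(p[2]),e.tolist())
print("knob,pin,mouth,blankfront",place(p,[(-85,-85,64),(-95.5,0,41),(-54.5,0,33),(-88,0,33)]).round(1).tolist())
uv=np.array([(68,42),(262,78),(222,250),(32,213)])/4+[210,130]
for h in [(46,50),(50,46)]:
    a,b=h;q,e=fit(s,[(a,b,22),(a,-b,22),(-a,-b,22),(-a,b,22)],uv,[560,150,-.2]);print(q[:2],np.degrees(q[2]),e.tolist())
E
```

```text
[553.21422914  26.69873064] -65.05634952933411 [[-0.8, -1.1], [-0.3, 0.2], [1.2, -0.1], [1.1, -0.7], [-0.6, 0.4], [-0.3, -0.0], [0.2, 0.4], [-0.0, 0.5]]
knob,pin,mouth,blankfront [[440.3, 67.9, 64.0], [512.9, 113.3, 41.0], [530.2, 76.1, 33.0], [516.1, 106.5, 33.0]]
[591.08977241 305.57841812] -11.574593663080591 [[0.5, -0.3], [-0.3, -0.4], [0.3, 0.3], [-0.6, 0.4]]
[591.35622444 305.19706281] -11.027518260171071 [[2.8, -1.8], [-1.8, -3.0], [-1.6, 1.6], [1.3, 2.8]]
```

apply_moves(
  angular=[
    [0,0,0.727],
    [0,0,0.727],
    [0,0,0.727],
    [0,0,0.727],
    [0,0,0.727],
    [0,0,0.727],
    [0,0,0.727],
    [0,0,0.727],
    [0,0,0.727],
    [0,0,0.727],
    [0,0,0.727],
    [0,0,0.727],
    [0,0,0.727],
    [0,0,0.727],
    [0,0,0.727],
    [0,0,0.727],
    [0,0,0],
  ],
  travel=[
    [0.336,0.975,-0.086],
    [0.336,0.975,-0.086],
    [0.336,0.975,-0.086],
    [0.336,0.975,-0.086],
    [0.336,0.975,-0.086],
    [0.336,0.975,-0.086],
    [0.336,0.975,-0.086],
    [0.336,0.975,-0.086],
    [0.336,0.975,-0.086],
    [0.336,0.975,-0.086],
    [0.336,0.975,-0.086],
    [0.336,0.975,-0.086],
    [0.336,0.975,-0.086],
    [0.336,0.975,-0.086],
    [0.336,0.975,-0.086],
    [0.336,0.975,-0.086],
    [0,0,0],
  ],
  jaw=[1,1,1,1,1,1,1,1,1,1,1,1,0.6,0.6,0.6,0.6,0.6],
  force=100,
)

```text
time: 2.28
tool_pos: [440.2, 70.1, 200.6]
tcp_rot: [-180.0, -0.1, 115.4]
ft_force: [-0.0, -0.9, 0.2]
finger_gap: 51.5
grip_force: 0.0
```

```bash
cat >> h.py <<'E'
from scipy.spatial.transform import Rotation as Ro
def wrist():
    st=r.sense(); s=r.snapshot("wrist")
    T=np.eye(4);T[:3,:3]=Ro.from_euler('xyz',st["tcp_rot"],degrees=True).as_matrix();T[:3,3]=st["tool_pos"]
    C=np.linalg.inv(T@np.array(s["mount"])); s["R"]=C[:3,:3];s["t"]=C[:3,3]; return st,s
E
python3 - <<'E'
from h import *
import cv2
st,s=wrist(); print(st["time"],st["tool_pos"],st["tcp_rot"],st["ft_force"],st["finger_gap"],np.round(s["mount"],2).tolist(),s["fx"],s["cx"],s["cy"])
cv2.imwrite("pics/w1.png",s["color"][:,:,::-1])
p=[553.2,26.7,np.radians(-65.06)]
print(proj(s,place(p,[(-85,-85,75),(-110,-85,75),(-60,-85,75),(-95.5,0,41),(-54.5,22.5,62),(-54.5,-22.5,62),(-88,16,36),(-88,-16,36)])).round().tolist())
E
```

```text
2.275 [440.17784087  70.10005541 200.6436874 ] [-1.79954078e+02 -5.48881718e-02  1.15368402e+02] [-0.02712563 -0.86987999  0.24175348] 51.48526872841494 [[-0.0, -0.95, -0.31, 80.47], [1.0, -0.0, -0.0, 0.22], [0.0, -0.31, 0.95, -117.33], [0.0, 0.0, 0.0, 1.0]] 359.0754299430849 321.27196831088565 200.62175294763665
[[320.0, 204.0], [320.0, 170.0], [320.0, 236.0], [427.0, 179.0], [458.0, 237.0], [400.0, 237.0], [444.0, 186.0], [405.0, 186.0]]
```

View pics/w1.png

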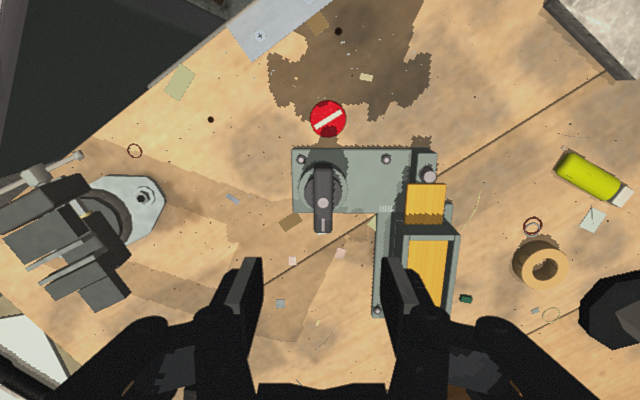

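The wrist view shows the wing centre at about (323,202), predicted (320,204). The blank front is at (407,184)-(445,184), predicted (405,186)-(444,186). So the estimate is good to about 2 mm, and I'll descend and grip the wing.

apply_moves(
  angular=[
    [0,0,0],
    [0,0,0],
    [0,0,0],
    [0,0,0],
    [0,0,0],
    [0,0,0],
    [0,0,0],
    [0,0,0],
    [0,0,0],
    [0,0,0],
  ],
  travel=[
    [0.015,-0.027,-0.75],
    [0,0,-0.75],
    [0,0,-0.75],
    [0,0,-0.5],
    [0,0,-0.25],
    [0,0,0],
    [0,0,0],
    [0,0,0],
    [0,0,0],
    [0,0,0],
  ],
  jaw=[0.5,0.5,0.5,0.5,0.5,0.5,0,0,0,0],
  force=100,
)

```text
time: 3.58
tool_pos: [442.4, 67.0, 82.8]
tcp_rot: [179.8, 0.1, 115.1]
ft_force: [2.0, 1.8, 6.5]
finger_gap: 11.5
grip_force: 99.1
```

Run:
```python
from h import *
st=r.sense(); print({k:np.round(v,2).tolist() for k,v in st.items()})
```

```text
{'time': 3.58, 'joint_pos': [2.04, -7.52, 119.16, 0.01, 68.16, -23.08], 'qd': [0.05, 0.08, 0.02, -0.08, -0.02, -0.03], 'joint_efforts': [-0.47, -34.77, -40.57, -0.34, 0.56, 0.03], 'tool_pos': [442.42, 67.0, 82.82], 'tcp_rot': [179.82, 0.07, 115.11], 'ft_force': [2.04, 1.81, 6.5], 'wrist_torque': [0.15, -0.21, 0.06], 'grip_force': 99.08, 'finger_gap': 11.45}
```

apply_moves(
  angular=[
    [0,0,1],
    [0,0,1],
    [0,0,1],
    [0,0,1],
    [0,0,1],
    [0,0,0],
  ],
  travel=[
    [0,0,0],
    [0,0,0],
    [0,0,0],
    [0,0,0],
    [0,0,0],
    [0,0,0],
  ],
  jaw=[0,0,0,0,0,0],
)

```text
time: 4.32
tool_pos: [443.6, 68.1, 82.9]
tcp_rot: [179.7, 0.3, 155.2]
ft_force: [10.3, 8.5, -2.8]
finger_gap: 11.8
grip_force: 98.7
```

Run:
```python
from h import *
st=r.sense(); print({k:np.round(v,2).tolist() for k,v in st.items()})
```

```text
{'time': 4.32, 'joint_pos': [2.08, -7.49, 119.13, 0.14, 67.98, -63.2], 'qd': [-0.04, 0.02, 0.04, -0.11, -0.1, 3.13], 'joint_efforts': [-3.12, -36.31, -39.5, -2.54, 3.51, -1.12], 'tool_pos': [443.61, 68.14, 82.88], 'tcp_rot': [179.71, 0.28, 155.23], 'ft_force': [10.31, 8.53, -2.8], 'wrist_torque': [1.34, -1.55, 0.05], 'grip_force': 98.67, 'finger_gap': 11.78}
```

apply_moves(
  angular=[
    [0,0,1],
    [0,0,1],
    [0,0,1],
    [0,0,1],
    [0,0,1],
    [0,0,0.85],
    [0,0,0],
  ],
  travel=[
    [0.025,0.025,0],
    [0,0,0],
    [0,0,0],
    [0,0,0],
    [0,0,0],
    [0,0,0],
    [0,0,0],
  ],
  jaw=[0,0,0,0,0,0,0],
)

```text
time: 5.2
tool_pos: [443.9, 70.2, 82.9]
tcp_rot: [179.9, 0.4, -158.0]
ft_force: [4.7, 14.0, 2.0]
finger_gap: 11.7
grip_force: 99.3
```

Run:
```python
from h import *
st=r.sense(); print({k:np.round(v,2).tolist() for k,v in st.items()})
```

```text
{'time': 5.2, 'joint_pos': [2.25, -7.31, 118.97, 0.26, 68.05, -109.83], 'qd': [-0.03, 0.01, 0.06, -0.08, -0.02, 2.75], 'joint_efforts': [-5.52, -35.59, -40.06, -4.6, 2.0, -1.37], 'tool_pos': [443.89, 70.17, 82.86], 'tcp_rot': [179.87, 0.35, -158.01], 'ft_force': [4.66, 14.05, 1.96], 'wrist_torque': [2.22, -0.84, -0.32], 'grip_force': 99.33, 'finger_gap': 11.68}
```

apply_moves(
  angular=[
    [0,0,0.25],
    [0,0,0],
    [0,0,0],
    [0,0,0],
    [0,0,0],
    [0,0,0],
    [0,0,0],
    [0,0,-1],
    [0,0,-1],
    [0,0,-1],
    [0,0,-1],
    [0,0,-1],
    [0,0,-1],
    [0,0,-1],
    [0,0,-1],
    [0,0,-1],
    [0,0,-1],
    [0,0,-1],
    [0,0,-0.1],
  ],
  travel=[
    [0,0,0],
    [0,0,0],
    [0,0,0],
    [0,0,0],
    [0,0,0.5],
    [0,0,0.75],
    [0,0,0.75],
    [0.2,0.054,0.5],
    [0.2,0.054,0],
    [0.2,0.054,0],
    [0.2,0.054,0],
    [0.2,0.054,0],
    [0.2,0.054,0],
    [0.2,0.054,0],
    [0.2,0.054,0],
    [0.2,0.054,0],
    [0.2,0.054,0],
    [0,0,0],
    [0,0,0],
  ],
  jaw=[0,0,0.5,0.5,0.5,0.5,0.5,0.5,0.5,0.5,0.5,0.5,0.5,0.5,0.5,0.5,0.5,0.5,0.5],
)

```text
time: 7.58
tool_pos: [521.6, 89.1, 180.9]
tcp_rot: [-179.9, -0.0, 115.1]
ft_force: [-0.0, -0.1, 0.2]
finger_gap: 42.6
grip_force: 0.0
```

Run:
```python
from h import *
import cv2
st,s=wrist(); print(st["time"],st["tool_pos"],st["tcp_rot"],st["ft_force"],st["finger_gap"])
im=s["color"][:,:,::-1]; cv2.imwrite("pics/w2.png",cv2.resize(im[100:300,180:440],None,fx=3,fy=3,interpolation=cv2.INTER_CUBIC))
p=[553.6,27.7,np.radians(-64.8)]
u=proj(s,place(p,[(-85,-85,75),(-95.5,0,30),(-54.5,22.5,62),(-54.5,-22.5,62),(-88,16,36),(-88,-16,36)]));print(((u-[180,100])*3).round().tolist())
```

```text
7.575 [521.62585587  89.12529727 180.89485741] [-1.79941953e+02 -1.74519576e-03  1.15103362e+02] [-0.00299209 -0.10308555  0.22626463] 42.59375923213391
[[42.0, 264.0], [435.0, 174.0], [531.0, 372.0], [340.0, 372.0], [499.0, 208.0], [371.0, 208.0]]
```

View pics/w2.png

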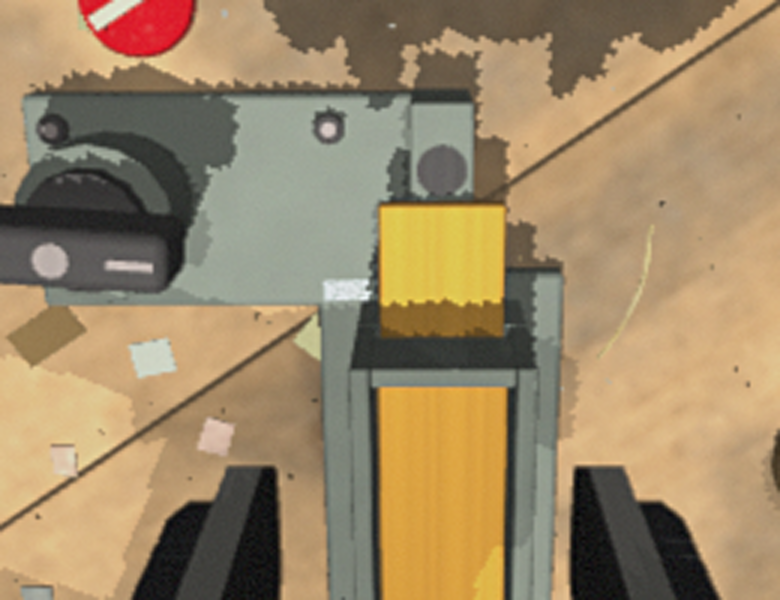

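The pin is down: a dark hole shows at crop (442,170), and the wing is turned. The blank front is at (380..505, 204). I'll calibrate the fingertip height by touching the free bench just beside the magazine.

apply_moves(
  angular=[
    [0,0,0],
    [0,0,0],
    [0,0,0],
    [0,0,0],
    [0,0,0],
    [0,0,0],
    [0,0,0],
    [0,0,0],
  ],
  travel=[
    [0.27,0.7,-0.5],
    [0.27,0.7,-0.75],
    [0.27,0.7,-1],
    [0,0,-0.75],
    [0,0,-0.5],
    [0,0,-0.1],
    [0,0,0],
    [0,0,0],
  ],
  jaw=[0.39,0.39,0.39,0.39,0.39,0.39,0.39,0.39],
)

```text
time: 8.62
tool_pos: [555.5, 173.4, 38.9]
tcp_rot: [179.9, 0.0, 115.1]
ft_force: [0.1, -1.1, 0.9]
finger_gap: 33.5
grip_force: 0.0
```

apply_moves(
  angular=[
    [0,0,0],
    [0,0,0],
    [0,0,0],
    [0,0,0],
  ],
  travel=[
    [0,0,-0.075],
    [0,0,-0.075],
    [0,0,0],
    [0,0,0],
  ],
  jaw=[0.39,0.39,0.39,0.39],
)

```text
time: 9.12
tool_pos: [554.2, 173.4, 31.2]
tcp_rot: [-180.0, -0.0, 115.1]
ft_force: [0.4, -0.4, 0.2]
finger_gap: 33.4
grip_force: 0.0
```

apply_moves(
  angular=[
    [0,0,0],
    [0,0,0],
    [0,0,0],
  ],
  travel=[
    [0,0,-0.075],
    [0,0,0],
    [0,0,0],
  ],
  jaw=[0.39,0.39,0.39],
)

```text
time: 9.5
tool_pos: [554.2, 173.4, 28.1]
tcp_rot: [-180.0, -0.0, 115.1]
ft_force: [0.7, 0.2, 1.0]
finger_gap: 33.1
grip_force: 0.0
```

apply_moves(
  angular=[
    [0,0,0],
    [0,0,0],
    [0,0,0],
  ],
  travel=[
    [0,0,-0.1],
    [0,0,0],
    [0,0,0],
  ],
  jaw=[0.39,0.39,0.39],
)

```text
time: 9.88
tool_pos: [554.5, 173.4, 24.4]
tcp_rot: [180.0, 0.0, 115.1]
ft_force: [1.4, 0.6, 2.0]
finger_gap: 33.1
grip_force: 0.6
```

apply_moves(
  angular=[
    [0,0,0],
    [0,0,0],
    [0,0,0],
    [0,0,0],
    [0,0,0],
    [0,0,0],
    [0,0,0],
    [0,0,0],
    [0,0,0],
  ],
  travel=[
    [0,0,0.75],
    [0,0,0.89],
    [-0.25,-0.67,0],
    [-0.25,-0.67,0],
    [-0.24,-0.68,0],
    [0,0,0],
    [0,0,-0.5],
    [0,0,-0.35],
    [0,0,0],
  ],
  jaw=[0.5,0.5,0.5,0.5,0.5,0.5,0.5,0.5,0.5],
)

```text
time: 11.0
tool_pos: [523.4, 93.0, 54.2]
tcp_rot: [-179.8, -0.1, 115.1]
ft_force: [-0.4, -0.8, -0.5]
finger_gap: 42.4
grip_force: 0.0
```

Run:
```python
from h import *
import cv2
st,s=wrist(); print(st["time"],st["tool_pos"],st["tcp_rot"],st["ft_force"],st["finger_gap"])
w=s["color"][:,:,::-1][60:400,140:500]
b=r.snapshot("scene")["color"][:,:,::-1][120:220,335:435]
cv2.imwrite("pics/w3.png",np.hstack([cv2.resize(w,None,fx=1.2,fy=1.2),cv2.resize(b[:,:91],(364,408),interpolation=cv2.INTER_CUBIC)]))
```

```text
11.0 [523.36998806  92.98525689  54.16526086] [-1.79823910e+02 -7.46886350e-02  1.15131113e+02] [-0.39730587 -0.8300142  -0.49671429] 42.44819773988741
```

View pics/w3.png

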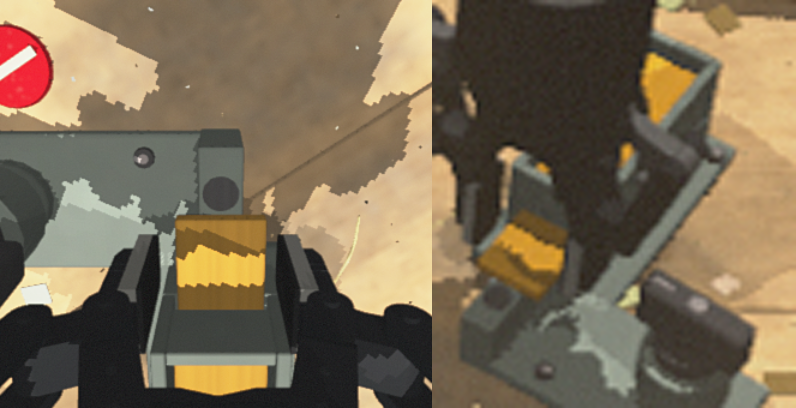

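The fingers straddle the blank's front end, at columns 159 and 280 with the blank at 177..266, so they are centred. Now I'll grip and draw it 46 mm.

apply_moves(
  angular=[
    [0,0,0],
    [0,0,0],
    [0,0,0],
    [0,0,0],
    [0,0,0],
    [0,0,0],
    [0,0,0],
    [0,0,0],
    [0,0,0],
    [0,0,0],
  ],
  travel=[
    [0,0,0],
    [0,0,0],
    [0,0,0],
    [-0.098,0.208,0],
    [-0.098,0.208,0],
    [-0.098,0.208,0],
    [-0.098,0.208,0],
    [-0.098,0.208,0],
    [0,0,0],
    [0,0,0],
  ],
  jaw=[0,0,0,0,0,0,0,0,0,0],
  force=80,
)

```text
time: 12.35
tool_pos: [505.9, 134.9, 57.0]
tcp_rot: [179.9, 0.0, 115.1]
ft_force: [0.6, -0.2, 6.4]
finger_gap: 28.3
grip_force: 79.7
```

Run:
```python
from h import *
import cv2
st,s=wrist(); print(st["time"],st["tool_pos"],st["tcp_rot"],st["ft_force"],st["wrist_torque"],st["finger_gap"])
w=s["color"][:,:,::-1][60:400,140:500]
b=r.snapshot("scene")["color"][:,:,::-1][120:220,335:435]
cv2.imwrite("pics/w4.png",np.hstack([cv2.resize(w,None,fx=1.2,fy=1.2),cv2.resize(b[:,:91],(364,408),interpolation=cv2.INTER_CUBIC)]))
```

```text
12.35 [505.9246705  134.88513223  56.99973696] [1.79872553e+02 1.06428400e-02 1.15118282e+02] [ 0.56857198 -0.21613245  6.42660492] [-0.08240187 -0.00731964  0.00173047] 28.260382816997712
```

View pics/w4.png

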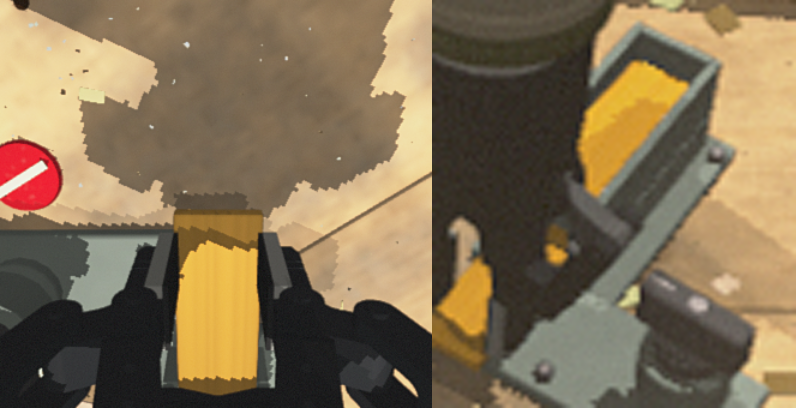

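The blank is drawn out 46 mm and still sits on the rib. I'll regrasp it at its centre for a level carry.

apply_moves(
  angular=[
    [0,0,0],
    [0,0,0],
    [0,0,0],
    [0,0,0],
    [0,0,0],
    [0,0,0],
    [0,0,0],
    [0,0,0],
    [0,0,0],
    [0,0,0],
    [0,0,0],
  ],
  travel=[
    [0,0,0],
    [0,0,0],
    [0,0,0],
    [0.11,-0.233,0],
    [0.11,-0.233,-0.02],
    [0.11,-0.233,0],
    [0,0,0],
    [0,0,0],
    [0,0,0],
    [0,0,0],
    [0,0,0],
  ],
  jaw=[0.44,0.44,0.44,0.44,0.44,0.44,0.44,0,0,0,0],
  force=80,
)

```text
time: 13.82
tool_pos: [518.7, 105.9, 55.6]
tcp_rot: [180.0, 0.1, 115.1]
ft_force: [-0.6, -5.5, 5.0]
finger_gap: 28.9
grip_force: 79.1
```

Run:
```python
from h import *
import cv2
st,s=wrist(); print(st["time"],st["tool_pos"],st["tcp_rot"],st["ft_force"],st["wrist_torque"],st["finger_gap"])
w=s["color"][:,:,::-1][60:400,140:500]
t=r.snapshot("top")["color"][:,:,::-1][150:250,315:406]
cv2.imwrite("pics/w5.png",np.hstack([cv2.resize(w,None,fx=1.2,fy=1.2),cv2.resize(t,(364,408),interpolation=cv2.INTER_CUBIC)]))
```

```text
13.825 [518.74729242 105.87228557  55.62469962] [1.79966650e+02 6.92662741e-02 1.15109312e+02] [-0.63038256 -5.47099267  4.98007429] [-0.84640884  0.13321876 -0.05357302] 28.862648482036448
```

View pics/w5.png

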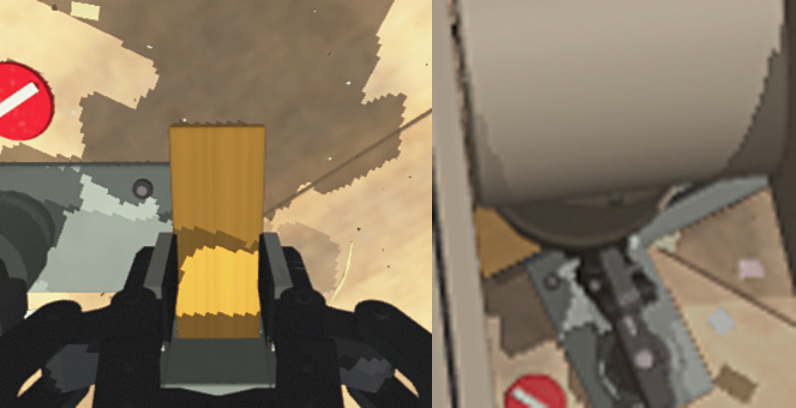

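The blank is gripped at its centre; its front edge at crop row 125 puts the blank's middle about 2 mm ahead of the TCP. I'll draw it fully out, lift it and carry it to above the block.

apply_moves(
  angular=[
    [0,0,0],
    [0,0,0],
    [0,0,0],
    [0,0,0],
    [0,0,0],
    [0,0,0],
    [0,0,0],
    [0,0,0],
    [0,0,0],
    [0,0,-0.915],
    [0,0,-0.915],
    [0,0,-0.915],
    [0,0,-0.915],
    [0,0,-0.915],
    [0,0,0],
    [0,0,0],
  ],
  travel=[
    [-0.085,0.181,0],
    [-0.085,0.181,0.01],
    [-0.085,0.181,0.01],
    [-0.085,0.181,0],
    [0,0,0],
    [0,0,0.5],
    [0,0,0.5],
    [0,0,0.5],
    [0.361,0.711,0],
    [0.361,0.711,0],
    [0.361,0.711,0],
    [0.361,0.711,0],
    [0.361,0.711,0],
    [0.361,0.711,0],
    [0,0,0],
    [0,0,0],
  ],
  jaw=[0,0,0,0,0,0,0,0,0,0,0,0,0,0,0,0],
)

```text
time: 15.92
tool_pos: [590.6, 305.3, 114.9]
tcp_rot: [-179.9, 0.1, 78.6]
ft_force: [0.0, -0.4, -2.6]
finger_gap: 28.8
grip_force: 79.5
```

Run:
```python
from h import *
import cv2
st,s=wrist(); print(st["time"],st["tool_pos"],st["tcp_rot"],st["ft_force"],st["wrist_torque"],st["finger_gap"])
w=s["color"][:,:,::-1][40:400,140:500]
b=r.snapshot("scene")["color"][:,:,::-1][120:250,180:300]
cv2.imwrite("pics/w6.png",np.hstack([cv2.resize(w,(432,432)),cv2.resize(b,(368,432),interpolation=cv2.INTER_CUBIC)]))
for q in ([591.1,305.6,np.radians(-11.6)],[592.6,308.2,np.radians(-11.6)]):
  print(((proj(s,place(q,[(46,50,22),(46,-50,22),(-46,-50,22),(-46,50,22)]))-[140,40])*1.2).round().tolist())
```

```text
15.925 [590.59058038 305.31660198 114.87967842] [-1.79913433e+02  7.26597255e-02  7.86095653e+01] [ 0.01790685 -0.3622546  -2.61730148] [-0.00132098 -0.03744739 -0.01122339] 28.75145652999419
[[314.0, 117.0], [301.0, 297.0], [136.0, 296.0], [124.0, 116.0]]
[[316.0, 111.0], [303.0, 292.0], [137.0, 292.0], [126.0, 110.0]]
```

View pics/w6.png

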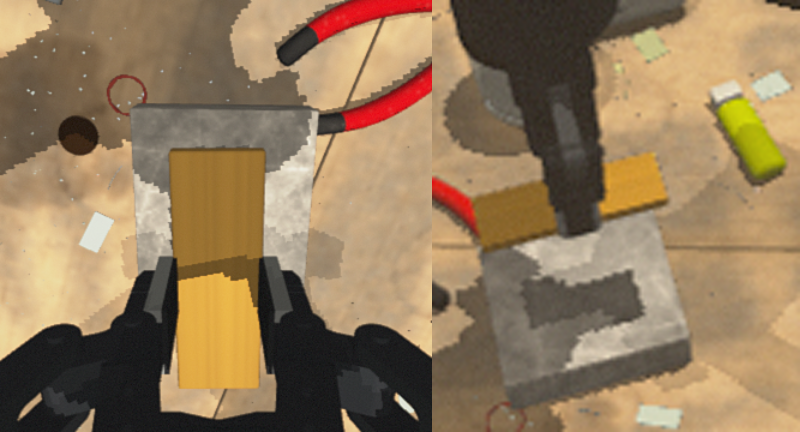

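The wrist view shows the block's far corners at crop (132,110) and (318,110), and the blank at columns 170..265, rows 150..388. The blank is about 3 mm short of the block's middle in tool y and is fine in x. I'll shift by +3 mm and lower.

apply_moves(
  angular=[
    [0,0,0],
    [0,0,0],
    [0,0,0],
    [0,0,0],
    [0,0,0],
    [0,0,0],
  ],
  travel=[
    [0.075,-0.008,-0.5],
    [0,0,-0.5],
    [0,0,-0.4],
    [0,0,-0.15],
    [0,0,0],
    [0,0,0],
  ],
  jaw=[0,0,0,0,0,0],
)

```text
time: 16.77
tool_pos: [594.9, 305.8, 54.7]
tcp_rot: [179.9, -0.0, 78.5]
ft_force: [-0.5, -0.1, -1.4]
finger_gap: 28.6
grip_force: 79.5
```

apply_moves(
  angular=[
    [0,0,0],
    [0,0,0],
    [0,0,0],
    [0,0,0],
  ],
  travel=[
    [0,0,-0.05],
    [0,0,-0.05],
    [0,0,0],
    [0,0,0],
  ],
  jaw=[0,0,0,0],
)

```text
time: 17.27
tool_pos: [594.3, 305.5, 49.9]
tcp_rot: [180.0, -0.0, 78.5]
ft_force: [-0.0, 0.4, -1.9]
finger_gap: 28.9
grip_force: 79.5
```

Not yet in contact; I'll go down in 1 mm steps.

apply_moves(
  angular=[
    [0,0,0],
    [0,0,0],
    [0,0,0],
    [0,0,0],
  ],
  travel=[
    [0,0,-0.025],
    [0,0,-0.025],
    [0,0,0],
    [0,0,0],
  ],
  jaw=[0,0,0,0],
)

```text
time: 17.77
tool_pos: [594.3, 305.5, 47.8]
tcp_rot: [-180.0, 0.0, 78.5]
ft_force: [-0.1, 0.9, -0.5]
finger_gap: 28.7
grip_force: 79.5
```

apply_moves(
  angular=[
    [0,0,0],
    [0,0,0],
    [0,0,0],
  ],
  travel=[
    [0,0,-0.025],
    [0,0,0],
    [0,0,0],
  ],
  jaw=[0,0,0],
)

```text
time: 18.15
tool_pos: [594.4, 305.5, 47.7]
tcp_rot: [180.0, -0.0, 78.5]
ft_force: [-3.4, -1.3, 6.4]
finger_gap: 28.9
grip_force: 80.3
```

The blank is in contact with the block. Now release and rise.

apply_moves(
  angular=[
    [0,0,0],
    [0,0,0],
    [0,0,0],
    [0,0,0],
    [0,0,0],
    [0,0,0],
    [0,0,0],
    [0,0,0],
  ],
  travel=[
    [0,0,0],
    [0,0,0],
    [0,0,0],
    [0,0,0.2],
    [0,0,0.5],
    [0,0,1],
    [-0.5,0,1],
    [-0.5,0,0.5],
  ],
  jaw=[0.5,0.5,0.5,0.6,0.6,0.6,0.6,0.6],
)

```text
time: 19.15
tool_pos: [555.6, 306.2, 180.2]
tcp_rot: [179.7, -0.2, 78.5]
ft_force: [-0.3, -0.4, 0.0]
finger_gap: 51.2
grip_force: 0.0
```

Run:
```python
from h import *
import cv2
st,s=wrist(); print(st["time"],st["tool_pos"],st["ft_force"],st["finger_gap"])
w=s["color"][:,:,::-1][40:400,140:500]
b=r.snapshot("scene")["color"][:,:,::-1][110:250,180:430]
cv2.imwrite("pics/w7.png",np.hstack([cv2.resize(w,(300,300)),cv2.resize(b,(500,300),interpolation=cv2.INTER_CUBIC)]))
```

```text
19.15 [555.64264135 306.21333143 180.17522316] [-0.32119695 -0.42982372  0.04483702] 51.17243352188613
```

View pics/w7.png

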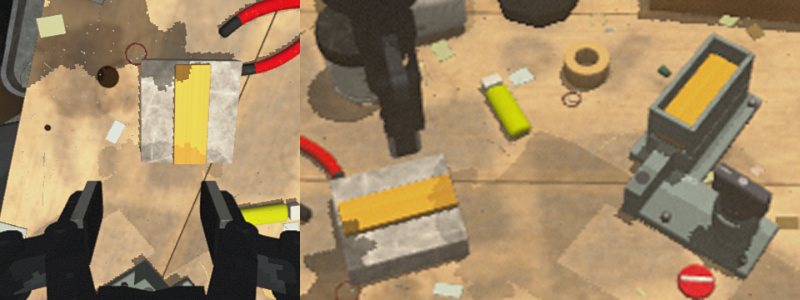

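The blank lies flat and central on the block, with margins of 34 and 31 px. The other blanks have sunk in the magazine, the knob is open and the gripper is clear.

apply_moves(
  angular=[
    [0,0,0],
    [0,0,0],
  ],
  travel=[
    [0,0,0],
    [0,0,0],
  ],
  jaw=[0.6,0.6],
)

```text
time: 19.5
tool_pos: [554.2, 305.1, 173.5]
tcp_rot: [-179.9, 0.1, 78.5]
ft_force: [-0.8, 0.9, -0.7]
finger_gap: 51.4
grip_force: 0.0
```

```bash
python3 -c "
from bench import r
print(r.hand_in())"
```

```text
the job is handed in; nothing more can be done
None
```

I handed the job in at about 19.5 s: the knob is turned to its stop and left open, the pin is down, the bottom blank lies flat on the middle of the block (within about 2 mm by camera), and the other three blanks are still in the magazine; the hand-in returned no verdict.

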